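# Rack the biscuit cutters in reverse order

## Robot

A 6-joint arm with a two-finger parallel gripper is mounted at the origin on the work surface. World frame = base frame: x ahead of the robot, y to its left, z up, the work surface at z = 0. Lengths are in m, angles in rad, forces in N, time in s.
With the tool pointing down it reaches from about 0.325 to 0.775 m from the base axis. Payload 5.5 kg.
Tool frame: the origin (TCP) lies at the very end of the fingers, on their centre line; the grasp point (between the pads) lies 19 mm behind it; z points along the fingers, x is the direction in which the jaws open and shut, and the axes are right-handed (so a half turn about z gives the same grasp; the last joint's range is limited). The gripper opens to 88 mm and grips with 3 to 60 N. Pads are 20 mm wide; open, the fingers measure 115 mm over their backs; the gripper's body (75 mm by 178 mm) begins 61 mm behind the grasp point.
Start: joints at [-1.235, 0.091, 1.231, -0, 1.82, -0.057], TCP at [0.23, -0.554, 0.223] pointing down, gripper open.
Joint ranges: [-2.87, 2.87], [-0.86, 2.18], [0.17, 2.46], [-1.51, 4.65], [0.06, 2.69], [-2.65, 2.65]. Speed limits (rad/s): [2.57, 2.57, 3.01, 3.14, 3.14, 3.14].

## Interface

Orientations are given as a unit quaternion [x, y, z, w].
In Python, from plant import r gives the robot as it stands.
- The arm moves only by the shell command python3 -m jog 'ROWS'. ROWS is JSON, a list that holds one entry, the list of rows, each a list of 7 numbers: the shift along the tool's x, y, z in m, then the turn, a rotation vector about the tool's x, y, z in degrees, then the gripper's target within -1 to 1 (fully open at 1, half-way at 0, shut at -1). In form: [[[x, y, z, wx, wy, wz, claw], ...]]. A call has 1 to 10 rows; each row shifts and turns the commanded pose from where the row before left it, along the tool's axes as they then stand; what a row does not reach is not made up. A row lasts 1/12 s, in which the tool goes at most 41.7 mm and 7.16 degrees, less where a joint would pass 70% of its speed; a pose out of reach is approached as far as the arm can. A call is refused whole if a number of a shift passes 0.0417 or a number of a turn 7.16, either way. A call with a gripper value outside its range is refused whole. The fingers move at their own pace and stop on an object; the grip force is fixed at half the most. Time passes only in rows, so rows that do not move let the fingers close. It gives the time, the measured TCP pose, the force and the opening at its end, in the units of the state.
- r.sense(): the state, without advancing time (a new reading comes with each control period).
- r.grab_frame(name): name is "scene" or "top"; returns (picture, depth): 480x640x3 uint8, blue, green, red; 480x640 float32, m along the optical axis (not along the pixel's ray), 0 where there is no reading.
- r.get_calibration(name): a dict with "camera_matrix" (3x3 intrinsics, pixels), "k1" (the pictures are not rectified: a ray, as slopes to the right and down, at radius r is drawn at 1 + k1 r^2 times it, then the intrinsics apply), "rvec" (rotation vector, rad) and "tvec" (3), from world to camera coordinates, as OpenCV has them. Camera axes: x right, y down, z forward; pixel columns grow to the right and rows downward; lengths in m; the calibration is good to about 2 mm. A picture is of the moment at which its call begins. get_calibration takes no time and is no camera call.
- r.close_job(): hands the job in, once; it reports no verdict.
The state is a dict: "time_s": time; "joints": joint angles; "joint_velocities": joint speeds; "joint_torque": joint torques, N m; "tcp_pos": TCP position; "orientation": TCP orientation; "ft_force": force on the tool from outside, world axes, zero at the start; "wrist_torque": the same for the moment, N m; "opening": opening from 0.0 (shut) to 1.0 (fully open).
Only numpy, scipy, OpenCV 4.12 (cv2) and the standard library are available. Lean on these libraries where they do the work, as an engineer would, in place of code of your own. Each camera call takes 0.05 s, during which the arm holds its last target. There are 200 camera calls.

## Task

The four biscuit cutters have dried: move them all from the aluminium draining rack to the brown wooden storage rack, one in the middle of each bay, but in reverse order, so that the row from left to right on the draining rack stands from right to left on the storage rack. Leave every cutter standing upright on the wooden bed, and leave the rolling pin, flour jar and bowl alone.

Things in the scene. Friction and masses are not known exactly. Their poses are not given: they have to be found in the camera images.
- tree: tree biscuit cutter: loose, about 70 g, an open steel fir-tree outline, 57 mm long along its x (tip at +x) and 48 mm wide, wall 2.5 mm, 28 mm tall. A thin steel strip bridges its top and carries an upright round grip of pale wood at the centre, 20 mm in diameter, from 28 to 58 mm above the underside. Origin: centre of the underside, on the grip's axis; z up; any yaw at the start.
- star: star biscuit cutter: loose, about 70 g, an open steel five-pointed star outline, 58 mm across the circle through its points, wall 2.5 mm, 28 mm tall. A thin steel strip bridges its top and carries an upright round grip of pale wood at the centre, 20 mm in diameter, from 28 to 58 mm above the underside. Origin: centre of the underside, on the grip's axis; z up; any yaw at the start.
- round: round biscuit cutter: loose, about 70 g, an open steel circular outline, 54 mm in diameter, wall 2.5 mm, 28 mm tall. A thin steel strip bridges its top and carries an upright round grip of pale wood at the centre, 20 mm in diameter, from 28 to 58 mm above the underside. Origin: centre of the underside, on the grip's axis; z up; any yaw at the start.
- square: square biscuit cutter: loose, about 70 g, an open steel square outline, 40 mm a side, sides along its x and y, wall 2.5 mm, 28 mm tall. A thin steel strip bridges its top and carries an upright round grip of pale wood at the centre, 20 mm in diameter, from 28 to 58 mm above the underside. Origin: centre of the underside, on the grip's axis; z up; any yaw at the start.
- mat_tree: thin white mat, fixed, 62 x 62 x 2 mm, in the bay of the draining rack where the tree cutter stands at the start (the four mats look alike; it stays there and marks that bay). Origin: centre of its underside; axes as the draining rack's.
- mat_star: thin white mat, fixed, 62 x 62 x 2 mm, in the bay of the draining rack where the star cutter stands at the start (the four mats look alike; it stays there and marks that bay). Origin: centre of its underside; axes as the draining rack's.
- mat_round: thin white mat, fixed, 62 x 62 x 2 mm, in the bay of the draining rack where the round cutter stands at the start (the four mats look alike; it stays there and marks that bay). Origin: centre of its underside; axes as the draining rack's.
- mat_square: thin white mat, fixed, 62 x 62 x 2 mm, in the bay of the draining rack where the square cutter stands at the start (the four mats look alike; it stays there and marks that bay). Origin: centre of its underside; axes as the draining rack's.
- drain_rack: draining rack, fixed: aluminium plate holding the cutters at first, each on a white mat; 100 mm deep (x), 310 long (y, towards the robot's left, turned under 20 degrees), bed 12 mm above the table; five hoops of 5 mm steel wire, 75 mm long, 25 mm tall, 75 mm apart, bound four bays open front and back, centres at x = 0, y = -112.5, -37.5, 37.5, 112.5 mm. Origin: centre of underside.
- storage_rack: storage rack, fixed: brown wood, pale dividers, empty at the start, no mats; 100 mm deep (x), 310 long (y, towards the robot's left, turned under 20 degrees), bed 12 mm above the table; five dividers 6 mm thick, 90 mm long, 22 mm tall, 75 mm apart, bound four bays open front and back, centres at x = 0, y = -112.5, -37.5, 37.5, 112.5 mm. Origin: centre of underside.
- rolling_pin: wooden rolling pin lying across the far side, loose (does not roll easily), roller 48 mm in diameter and 220 mm long, 394 mm over the handles. Origin: middle, on the table; length along its y. To be left alone.
- flour_jar: glass jar with steel cap, loose, 68 mm in diameter, 95 mm tall, near the robot on its left. Origin: centre of its underside. To be left alone.
- bowl: small white bowl, loose, 110 mm in diameter, 50 mm tall, near the robot on its right. Origin: centre of its underside. To be left alone.
Not all that is in view belongs to the job. Leave any pink look-alike of the square alone. Leave any red look-alike of the tree alone.

How it is judged:
By the outcome, as a careful person would: the job done as asked, in the order asked, and still so for the second after the job is handed in, with the robot touching nothing.
It also fails if it takes over 99 s, if anything falls off the work surface, if the arm or the gripper's body presses on something with over 40 N, if the wrist force passes 120 N, or if a joint passes its speed limit or range.

## Working session

There is one attempt and no reset: what is moved stays moved. The work goes in short steps, Python scripts to look and compute and a shell command to move; the robot and the scene stay as the last step left them, time stands still between calls to the robot, and variables do not carry over. Pictures are saved under pics/ and viewed, on a budget of 14 in all, crops included, one or two more only if the job needs it, and the job is handed in when it is done.

```bash
ls; mkdir -p pics
python3 - <<'E'
from plant import r
import cv2
for n in("scene","top"):
    im,d=r.grab_frame(n); cv2.imwrite(f"pics/{n}0.png",im); c=r.get_calibration(n); print(n,c)
print(r.sense())
E
```

```text
pics
scene {'camera_matrix': array([[493.88728031,   0.        , 317.64351849],
       [  0.        , 493.88728031, 240.41710331],
       [  0.        ,   0.        ,   1.        ]]), 'k1': -0.05983570344022311, 'rvec': array([ 2.04944071,  1.47899784, -0.52885896]), 'tvec': array([-0.09927353, -0.37682912,  1.37191448])}
top {'camera_matrix': array([[506.92175137,   0.        , 321.46758954],
       [  0.        , 506.92175137, 234.75161735],
       [  0.        ,   0.        ,   1.        ]]), 'k1': 0.02381004090273109, 'rvec': array([ 2.1518256 , -2.18005891,  0.08379482]), 'tvec': array([-0.04605232,  0.54361039,  1.13785516])}
{'time_s': 0.1, 'joints': array([-1.23471579e+00,  9.17912136e-02,  1.23173630e+00, -3.07598046e-05,
        1.81980693e+00, -5.66872671e-02]), 'joint_velocities': array([ 0.00039532, -0.00225702, -0.00321238, -0.00063493, -0.00233413,
        0.0020612 ]), 'joint_torque': array([ 1.37919884e-03, -4.47857952e+01, -4.07569742e+01,  6.97913859e-02,
        2.84405571e-02, -1.18967569e-04]), 'tcp_pos': array([ 0.22955763, -0.55406664,  0.22163185]), 'orientation': array([ 8.31486288e-01, -5.55544592e-01, -7.04534958e-04, -5.12160636e-04]), 'ft_force': array([-0.76165579, -0.02342904,  0.73966798]), 'wrist_torque': array([ 0.00567848, -0.03229177, -0.05591499]), 'opening': 0.9968070063755011}
```

View pics/top0.png

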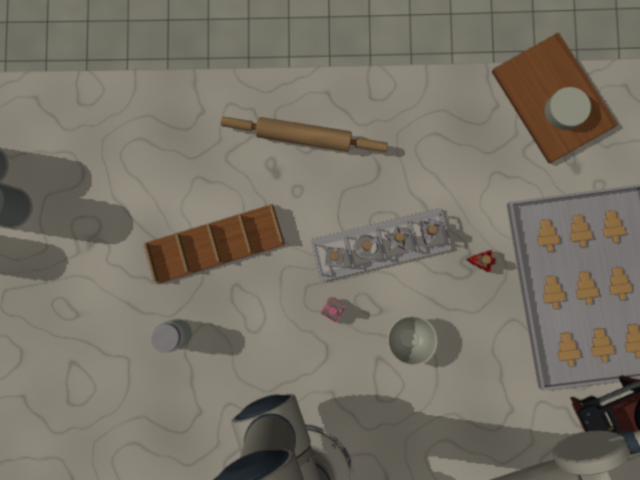

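View pics/scene0.png

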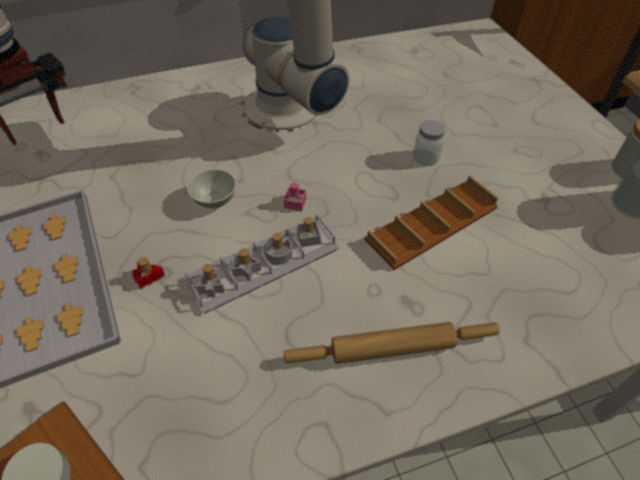

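The top view shows the storage rack at about (215,243) and the draining rack at about (385,243), with cutters at (335,256), (366,245), (400,237) and (432,230). The pink look-alike at (333,310) and the red one at (484,260) stand outside the rack. The next step is to measure from depth and confirm with an enlarged crop.

```bash
cat > h.py <<'E'
import numpy as np, cv2
from plant import r
def cloud(n,d):
    c=r.get_calibration(n);K=c["camera_matrix"];v,u=np.mgrid[:480,:640]
    p=cv2.undistortPoints(np.stack([u,v],-1).reshape(-1,1,2).astype(np.float64),K,np.array([c["k1"],0,0,0.])).reshape(480,640,2)
    P=np.dstack([p*d[...,None],d]).astype(float)-c["tvec"].ravel()
    return P@cv2.Rodrigues(c["rvec"])[0]
def ray(n,uv,z):
    c=r.get_calibration(n);R=cv2.Rodrigues(c["rvec"])[0]
    p=cv2.undistortPoints(np.array(uv,float).reshape(-1,1,2),c["camera_matrix"],np.array([c["k1"],0,0,0.])).reshape(-1,2)
    o=-R.T@c["tvec"].ravel();q=np.c_[p,np.ones(len(p))]@R
    return o+q*((z-o[2])/q[:,2])[:,None]
E
python3 - <<'E'
from h import *
for n in("top","scene"):
    im,d=r.grab_frame(n);W=cloud(n,d)
    print(n,"table z",np.median(W[...,2][(d>0)&(abs(W[...,2])<.02)]))
    x,y,z=W[...,0],W[...,1],W[...,2]
    reg=(x>.3)&(x<.65)&(y>-.4)&(y<.4)&(d>0)
    m=(reg&(z>.055)&(z<.085)).astype(np.uint8)
    k,l,s,c=cv2.connectedComponentsWithStats(m)
    for i in range(1,k):
        if s[i,4]>15:
            q=l==i;print("blob",s[i,4],c[i].round(1),W[q].mean(0).round(4),"ztop",np.percentile(z[q],95).round(4),'ray',ray(n,c[i],.072).round(4))
    hsv=cv2.cvtColor(im,cv2.COLOR_BGR2HSV)
    b=(cv2.inRange(hsv,(3,120,40),(20,255,255))>0)&reg&(z<.05)
    k,l,s,c=cv2.connectedComponentsWithStats(cv2.morphologyEx(b.astype(np.uint8),cv2.MORPH_CLOSE,np.ones((7,7))))
    for i in range(1,k):
        if s[i,4]>300:
            q=l==i;rc=cv2.minAreaRect(W[q][:,:2].astype(np.float32));print("brown",s[i],c[i],rc,np.percentile(z[q],[5,50,95]))
            qq=q&(z<.02);
np.save  # crops
im,_=r.grab_frame("top")
cv2.imwrite("pics/crop1.png",cv2.resize(im[195:330,140:510],None,fx=2.16,fy=2.16,interpolation=cv2.INTER_CUBIC))
E
```

```text
top table z -0.0003191726923266583
blob 70 [431.9 229.2] [ 0.5477 -0.2964  0.07  ] ztop 0.0755 ray [[ 0.5475 -0.2961  0.072 ]]
blob 70 [399.3 236.5] [ 0.5325 -0.2246  0.0706] ztop 0.0759 ray [[ 0.5324 -0.2244  0.072 ]]
blob 65 [366.8 244.9] [ 0.5149 -0.1531  0.0712] ztop 0.0746 ray [[ 0.5149 -0.153   0.072 ]]
blob 65 [334.2 255.1] [ 0.4934 -0.0812  0.0708] ztop 0.0746 ray [[ 0.4934 -0.0812  0.072 ]]
blob 56 [332.4 310.1] [ 0.3733 -0.0755  0.0575] ztop 0.0604 ray [[ 0.3741 -0.0755  0.072 ]]
blob 208 [177.9 330.7] [0.3338 0.2608 0.0682] ztop 0.0819 ray [[0.3341 0.2597 0.072 ]]
brown [ 146  206  138   77 5520] [214.06086957 243.7451087 ] ((0.5259954333305359, 0.138953298330307), (0.4223828911781311, 0.17716561257839203), 89.20938873291016) [0.00742766 0.01134386 0.03263064]
scene table z -0.0005358391068713143
blob 298 [429.2 141.1] [0.341  0.2703 0.0684] ztop 0.0828 ray [[0.3449 0.2677 0.072 ]]
blob 47 [293.8 185.3] [ 0.3742 -0.0757  0.0571] ztop 0.0589 ray [[ 0.3891 -0.0796  0.072 ]]
blob 96 [308.  222.5] [ 0.497 -0.082  0.067] ztop 0.072 ray [[ 0.5012 -0.0833  0.072 ]]
blob 104 [276.7 238.7] [ 0.5184 -0.1539  0.0672] ztop 0.0723 ray [[ 0.5224 -0.1547  0.072 ]]
blob 114 [243.2 254.2] [ 0.5362 -0.2255  0.0676] ztop 0.0733 ray [[ 0.5397 -0.2258  0.072 ]]
blob 108 [207.8 270.1] [ 0.5519 -0.2974  0.067 ] ztop 0.0726 ray [[ 0.5558 -0.2972  0.072 ]]
brown [ 365  177  132   92 5065] [431.41678184 222.59190523] ((0.7379369735717773, -0.02309444546699524), (0.22534623742103577, 0.9175056219100952), 43.63642120361328) [0.00821779 0.0117325  0.03270788]
```

View pics/crop1.png

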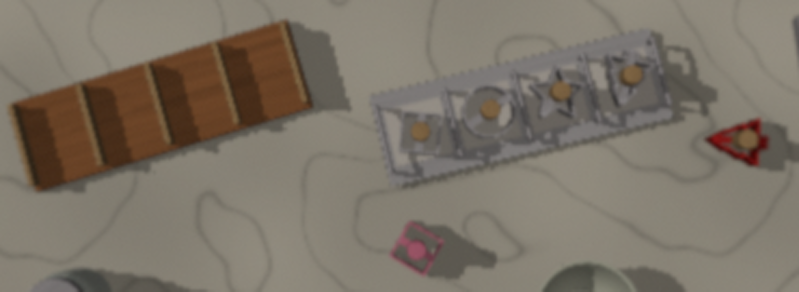

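L→R on the draining rack are the steel square, round, star and tree. The pink square (crop 417,248; pink grip) and red tree (crop 740,140) lie outside the rack, so they are the decoys. Next I fit the storage rack.

Run:
```python
from h import *
G=np.array([[.4934,-.0812],[.5149,-.1530],[.5324,-.2244],[.5475,-.2961]])
print("drain yaw",np.degrees(np.arctan2(G[0]-G[3],1)), np.degrees(np.arctan2(-(G[0]-G[3])[0],(G[0]-G[3])[1])), np.linalg.norm(np.diff(G,axis=0),axis=1))
for n in("top","scene"):
    im,d=r.grab_frame(n);W=cloud(n,d);c=r.get_calibration(n)
    print(n,"cam",(-cv2.Rodrigues(c["rvec"])[0].T@c["tvec"]).round(3))
    x,y,z=W[...,0],W[...,1],W[...,2]
    hsv=cv2.cvtColor(im,cv2.COLOR_BGR2HSV)
    b=(cv2.inRange(hsv,(3,120,40),(22,255,255)))
    roi=np.zeros_like(b); 
    if n=="top": roi[200:290,140:290]=1
    else: roi[170:275,355:505]=1
    b=cv2.morphologyEx(b*roi,cv2.MORPH_CLOSE,np.ones((5,5)))
    b=cv2.morphologyEx(b,cv2.MORPH_OPEN,np.ones((3,3)))
    ct=max(cv2.findContours(b,0,1)[0],key=cv2.contourArea).reshape(-1,2)
    for zz in(0.006,.012):
        P=ray(n,ct,zz)[:,:2];print(zz,cv2.minAreaRect(P.astype(np.float32)))
    # bed depth + dividers
    m=(roi>0)&(b>0)&(d>0)&(z>.006)&(z<.018)
    print("bed",m.sum(),cv2.minAreaRect(W[m][:,:2].astype(np.float32)))
    m=(roi>0)&(d>0)&(z>.024)&(z<.045)
    p=W[m][:,:2]
    a=cv2.minAreaRect(p.astype(np.float32));print("div",m.sum(),a)
    for ang in(12,13,14,15,16):
        t=np.radians(ang);s=p@[-np.sin(t),np.cos(t)]
        f=np.fft.fft  # phase of 75 mm comb
        ph=np.exp(2j*np.pi*s/.075).mean();cen=(np.percentile(s,1)+np.percentile(s,99))/2
        o=(np.angle(ph)/2/np.pi)*.075; o+=.075*round((cen-o)/.075)
        e=p@[np.cos(t),np.sin(t)]; 
        print(ang,"comb",abs(ph).round(3),"y'",o.round(4),"range",np.percentile(s,[1,99]).round(4),"x'",np.percentile(e,[1,99]).round(4))
```

```text
drain yaw [-3.09668289 12.12840363] 14.130304529610564 [0.07494992 0.07351333 0.07327278]
top cam [ 0.435 -0.071  1.183]
0.006 ((0.5275928974151611, 0.19783174991607666), (0.09816566109657288, 0.3107830286026001), 16.34613609313965)
0.012 ((0.5271182656288147, 0.19646084308624268), (0.09766513109207153, 0.30919820070266724), 16.346134185791016)
bed 4754 ((0.5279139876365662, 0.19510024785995483), (0.09824825078248978, 0.30589762330055237), 16.357757568359375)
div 668 ((0.5284343361854553, 0.196814626455307), (0.08997281640768051, 0.30841994285583496), 16.348661422729492)
12 comb 0.969 y' 0.0808 range [-0.0726  0.2365] x' [0.5053 0.6081]
13 comb 0.975 y' 0.0711 range [-0.0821  0.2266] x' [0.5093 0.6082]
14 comb 0.979 y' 0.0613 range [-0.0914  0.2165] x' [0.513  0.6077]
15 comb 0.982 y' 0.0516 range [-0.1008  0.2065] x' [0.5157 0.6065]
16 comb 0.984 y' 0.0418 range [-0.1105  0.1963] x' [0.5178 0.6062]
scene cam [ 1.136 -0.277  0.816]
0.006 ((0.5218533873558044, 0.20564833283424377), (0.10880371183156967, 0.3325360417366028), 16.3076229095459)
0.012 ((0.5264011025428772, 0.2020721435546875), (0.10799812525510788, 0.33007389307022095), 16.307628631591797)
bed 3869 ((0.5297158360481262, 0.19512416422367096), (0.10298773646354675, 0.31066516041755676), 16.305788040161133)
div 896 ((0.5287520885467529, 0.19717763364315033), (0.09238415956497192, 0.31106165051460266), 16.256206512451172)
12 comb 0.969 y' 0.0814 range [-0.0726  0.2366] x' [0.5073 0.6111]
13 comb 0.975 y' 0.0716 range [-0.082   0.2268] x' [0.5108 0.6099]
14 comb 0.979 y' 0.0618 range [-0.0915  0.2169] x' [0.5138 0.609 ]
15 comb 0.982 y' 0.0519 range [-0.1011  0.2068] x' [0.5163 0.6083]
16 comb 0.984 y' 0.0421 range [-0.1106  0.1967] x' [0.518  0.6076]
```

```bash
cat > aim.py <<'E'
import sys
from h import *
from scipy.spatial.transform import Rotation as Ro
T={"square":(.4934,-.0812),"round":(.5149,-.1530),"star":(.5324,-.2244),"tree":(.5475,-.2961),
"b1":(.5605,.0873),"b2":(.5394,.1593),"b3":(.5182,.2313),"b4":(.4971,.3033)}
def aim(name,z,yaw=15):
    s=r.sense();R=Ro.from_quat(s["orientation"]);x=R.as_matrix()[:,0]
    y0=np.degrees(np.arctan2(x[1],x[0]));t=np.radians(yaw)
    E=np.array([[np.cos(t),np.sin(t),0],[np.sin(t),-np.cos(t),0],[0,0,-1]])
    d=np.r_[T[name],z]-s["tcp_pos"]
    rv=np.degrees((R.inv()*Ro.from_matrix(E)).as_rotvec())
    print(name,"t",round(s["time_s"],2),"tcp",s["tcp_pos"].round(4),"yaw",y0.round(2),"turn",rv.round(2),"shift now",(R.as_matrix().T@d).round(4),"shift after turn",(E.T@d).round(4),"F",s["ft_force"].round(1),"op",round(s["opening"],3))
aim(sys.argv[1],float(sys.argv[2]))
E
python3 -m jog '[[[0,-0.04,0,0,0,-7.1,1],[0,-0.04,0,0,0,-7.1,1],[0,-0.04,0,0,0,-7.1,1],[0,-0.04,0,0,0,-7.1,1],[0,-0.04,0,0,0,-7.1,1],[0,-0.04,0,0,0,-7.1,1],[0,-0.04,0,0,0,-7.1,1],[0,-0.04,0,0,0,-7.1,1],[0,-0.04,0,0,0,-7.1,1],[0,-0.04,0,0,0,-7.1,1]]]'; python3 aim.py square .13
```

```text
time_s: 1.18
tcp_pos: [0.4483, -0.2471, 0.2222]
orientation: [0.999, 0.034, -0.0, -0.0]
ft_force: [0.2, 0.5, 0.7]
opening: 1.003
square t 1.18 tcp [ 0.4483 -0.2471  0.2222] yaw 3.88 turn [ -0.02   0.   -11.12] shift now [ 0.0562 -0.1624  0.0923] shift after turn [ 0.0865 -0.1486  0.0922] F [0.2 0.5 0.7] op 1.003
```

```bash
python3 -m jog '[[[0,0,0,0,0,-5.56,1],[0,0,0,0,0,-5.56,1],[0.0173,-0.0297,0.0184,0,0,0,1],[0.0173,-0.0297,0.0184,0,0,0,1],[0.0173,-0.0297,0.0184,0,0,0,1],[0.0173,-0.0297,0.0184,0,0,0,1],[0.0173,-0.0297,0.0184,0,0,0,1],[0,0,0,0,0,0,1],[0,0,0,0,0,0,1]]]'; python3 aim.py square .048
```

```text
time_s: 1.93
tcp_pos: [0.4934, -0.082, 0.1293]
orientation: [0.992, 0.129, -0.001, -0.0]
ft_force: [0.6, 0.3, 0.1]
opening: 1.004
square t 1.93 tcp [ 0.4934 -0.082   0.1293] yaw 14.83 turn [-0.06  0.14 -0.17] shift now [ 0.0004 -0.0007  0.0813] shift after turn [ 0.0002 -0.0008  0.0813] F [0.6 0.3 0.1] op 1.004
```

```bash
python3 -m jog '[[[0,-0.0008,0.0203,0,0,0,1],[0,0,0.0203,0,0,0,1],[0,0,0.0203,0,0,0,1],[0,0,0.0203,0,0,0,1],[0,0,0,0,0,0,1],[0,0,0,0,0,0,-1],[0,0,0,0,0,0,-1],[0,0,0,0,0,0,-1],[0,0,0,0,0,0,-1],[0,0,0,0,0,0,-1]]]'; python3 aim.py square .048;  python3 -m jog '[[[0,0,0,0,0,0,-1],[0,0,0,0,0,0,-1],[0,0,0,0,0,0,-1],[0,0,0,0,0,0,-1]]]'; python3 aim.py b1 .13
```

```text
time_s: 2.77
tcp_pos: [0.4944, -0.083, 0.0508]
orientation: [0.992, 0.127, 0.001, 0.0]
ft_force: [-0.1, -0.2, -0.2]
opening: 0.66
square t 2.77 tcp [ 0.4944 -0.083   0.0508] yaw 14.62 turn [ 0.06 -0.1  -0.38] shift now [-0.0005 -0.002   0.0028] shift after turn [-0.0005 -0.002   0.0028] F [-0.1 -0.2 -0.2] op 0.66
time_s: 3.1
tcp_pos: [0.4937, -0.0827, 0.0495]
orientation: [0.992, 0.127, -0.0, 0.0]
ft_force: [-0.1, 0.2, -1.0]
opening: 0.357
b1 t 3.1 tcp [ 0.4937 -0.0827  0.0495] yaw 14.63 turn [-0.    0.   -0.37] shift now [ 0.1075 -0.1476 -0.0805] shift after turn [ 0.1085 -0.1469 -0.0805] F [-0.1  0.2 -1. ] op 0.357
```

```bash
python3 -m jog '[[[0,0,0,0,0,0,-1],[0,0,0,0,0,0,-1],[0,0,0,0,0,0,-1],[0,0,0,0,0,0,-1],[0,0,-0.01,0,0,0,-1],[0,0,-0.025,0,0,0,-1],[0,0,-0.03,0,0,0,-1],[0,0,-0.02,0,0,0,-1],[0,0,0,0,0,0,-1],[0,0,0,0,0,0,-1]]]'; python3 aim.py b1 .13
```

```text
time_s: 3.93
tcp_pos: [0.4945, -0.083, 0.1361]
orientation: [0.992, 0.127, 0.002, 0.001]
ft_force: [0.2, -0.1, -1.6]
opening: 0.224
b1 t 3.93 tcp [ 0.4945 -0.083   0.1361] yaw 14.62 turn [ 0.09 -0.17 -0.38] shift now [ 0.1068 -0.1481  0.0062] shift after turn [ 0.1078 -0.1474  0.0061] F [ 0.2 -0.1 -1.6] op 0.224
```

```bash
python3 -m jog '[[[0.0179,-0.0245,0,0,0,-0.3,-1],[0.0179,-0.0245,0,0,0,0,-1],[0.0179,-0.0245,0,0,0,0,-1],[0.0179,-0.0245,0,0,0,0,-1],[0.0179,-0.0245,0,0,0,0,-1],[0.0179,-0.0245,0,0,0,0,-1],[0,0,0,0,0,0,-1],[0,0,0,0,0,0,-1],[0,0,0,0,0,0,-1]]]'; python3 aim.py b1 .048
```

```text
time_s: 4.68
tcp_pos: [0.559, 0.0864, 0.1327]
orientation: [0.992, 0.13, -0.001, 0.0]
ft_force: [-0.6, 0.6, -0.7]
opening: 0.222
b1 t 4.68 tcp [0.559  0.0864 0.1327] yaw 14.94 turn [ 0.    0.17 -0.06] shift now [ 0.0019 -0.0004  0.0847] shift after turn [ 0.0017 -0.0004  0.0847] F [-0.6  0.6 -0.7] op 0.222
```

```bash
python3 -m jog '[[[0.0015,0,0.02,0,0,0,-1],[0,0,0.025,0,0,0,-1],[0,0,0.022,0,0,0,-1],[0,0,0.012,0,0,0,-1],[0,0,0.004,0,0,0,-1],[0,0,0,0,0,0,-1],[0,0,0,0,0,0,-1]]]'; python3 aim.py b1 .047
```

```text
time_s: 5.27
tcp_pos: [0.5617, 0.0868, 0.0525]
orientation: [0.992, 0.13, 0.001, 0.0]
ft_force: [0.0, -0.7, 0.3]
opening: 0.221
b1 t 5.27 tcp [0.5617 0.0868 0.0525] yaw 14.89 turn [ 0.02 -0.07 -0.11] shift now [-0.001  -0.0008  0.0055] shift after turn [-0.001  -0.0008  0.0055] F [ 0.  -0.7  0.3] op 0.221
```

```bash
python3 -m jog '[[[-0.0005,0,0.0015,0,0,0,-1],[0,0,0.0015,0,0,0,-1],[0,0,0.001,0,0,0,-1],[0,0,0.0005,0,0,0,-1],[0,0,0,0,0,0,-1],[0,0,0,0,0,0,-1]]]'; python3 aim.py b1 .047
```

```text
time_s: 5.77
tcp_pos: [0.561, 0.0872, 0.0474]
orientation: [0.992, 0.13, 0.0, 0.0]
ft_force: [0.2, 0.2, 0.2]
opening: 0.224
b1 t 5.77 tcp [0.561  0.0872 0.0474] yaw 14.93 turn [ 0.01 -0.04 -0.07] shift now [-0.0005 -0.0002  0.0004] shift after turn [-0.0005 -0.0002  0.0004] F [0.2 0.2 0.2] op 0.224
```

```bash
python3 -m jog '[[[0,0,0.0007,0,0,0,-1],[0,0,0,0,0,0,-1],[0,0,0,0,0,0,1],[0,0,0,0,0,0,1],[0,0,0,0,0,0,1],[0,0,0,0,0,0,1],[0,0,-0.02,0,0,0,1],[0,0,-0.04,0,0,0,1],[0,0,-0.04,0,0,0,1],[0,0,0,0,0,0,1]]]'; python3 aim.py round .13
python3 - <<'E'
from h import *
im,d=r.grab_frame("scene");W=cloud("scene",d);cv2.imwrite("pics/s1.png",cv2.resize(im[130:310,160:520],None,fx=2.2,fy=2.2,interpolation=2))
E
```

```text
time_s: 6.6
tcp_pos: [0.564, 0.0875, 0.1557]
orientation: [0.992, 0.13, 0.007, 0.0]
ft_force: [1.3, 0.9, 2.2]
opening: 0.79
round t 6.6 tcp [0.564  0.0875 0.1557] yaw 14.93 turn [ 0.12 -0.75 -0.07] shift now [-0.1097  0.2196  0.0247] shift after turn [-0.1097  0.2196  0.0257] F [1.3 0.9 2.2] op 0.79
```

View pics/s1.png

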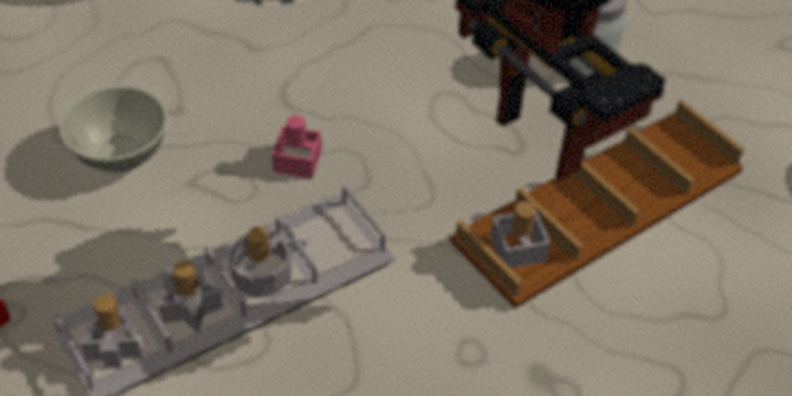

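The crop shows the square standing in the rightmost bay (520,235), upright. Next is the round.

```bash
python3 -m jog '[[[-0.0182,0.0366,0,0,0,0,1],[-0.0182,0.0366,0,0,0,0,1],[-0.0182,0.0366,0,0,0,0,1],[-0.0182,0.0366,0,0,0,0,1],[-0.0182,0.0366,0,0,0,0,1],[-0.0182,0.0366,0,0,0,0,1],[0,0,0,0,0,0,1],[0,0,0,0,0,0,1],[0,0,0,0,0,0,1]]]'; python3 aim.py round .048
```

```text
time_s: 7.4
tcp_pos: [0.5115, -0.1528, 0.1452]
orientation: [0.992, 0.13, -0.001, -0.001]
ft_force: [0.2, 0.6, 0.3]
opening: 0.998
round t 7.4 tcp [ 0.5115 -0.1528  0.1452] yaw 14.88 turn [-0.08  0.05 -0.12] shift now [0.0033 0.0012 0.0972] shift after turn [0.0032 0.001  0.0972] F [0.2 0.6 0.3] op 0.998
```

```bash
python3 -m jog '[[[0.0032,0.001,0.025,0,0,0,1],[0,0,0.025,0,0,0,1],[0,0,0.025,0,0,0,1],[0,0,0.015,0,0,0,1],[0,0,0.0072,0,0,0,1],[0,0,0,0,0,0,1],[0,0,0,0,0,0,1]]]'; python3 aim.py round .048;  python3 -m jog '[[[0,0,0,0,0,0,-1],[0,0,0,0,0,0,-1],[0,0,0,0,0,0,-1],[0,0,0,0,0,0,-1],[0,0,0,0,0,0,-1],[0,0,0,0,0,0,-1],[0,0,0,0,0,0,-1],[0,0,0,0,0,0,-1],[0,0,0,0,0,0,-1],[0,0,0,0,0,0,-1]]]'; python3 aim.py round .048
```

```text
time_s: 7.98
tcp_pos: [0.5156, -0.1523, 0.0494]
orientation: [0.991, 0.131, 0.0, -0.0]
ft_force: [0.4, 0.0, -0.3]
opening: 0.997
round t 7.98 tcp [ 0.5156 -0.1523  0.0494] yaw 15.02 turn [-0.01 -0.01  0.02] shift now [-0.0008  0.0005  0.0014] shift after turn [-0.0008  0.0005  0.0014] F [ 0.4  0.  -0.3] op 0.997
time_s: 8.82
tcp_pos: [0.5151, -0.1533, 0.049]
orientation: [0.992, 0.13, -0.0, -0.0]
ft_force: [-0.0, -1.2, 0.2]
opening: 0.28
round t 8.82 tcp [ 0.5151 -0.1533  0.049 ] yaw 14.92 turn [-0.01  0.01 -0.08] shift now [-0.0001 -0.0004  0.001 ] shift after turn [-0.0001 -0.0004  0.001 ] F [-0.  -1.2  0.2] op 0.28
```

```bash
python3 -m jog '[[[0,0,0,0,0,0,-1],[0,0,0,0,0,0,-1],[0,0,0,0,0,0,-1],[0,0,-0.01,0,0,0,-1],[0,0,-0.025,0,0,0,-1],[0,0,-0.03,0,0,0,-1],[0,0,-0.02,0,0,0,-1],[0,0,0,0,0,0,-1],[0,0,0,0,0,0,-1]]]'; python3 -m jog '[[[0.0131,-0.0369,0,0,0,0,-1],[0.0131,-0.0369,0,0,0,0,-1],[0.0131,-0.0369,0,0,0,0,-1],[0.0131,-0.0369,0,0,0,0,-1],[0.0131,-0.0369,0,0,0,0,-1],[0.0131,-0.0369,0,0,0,0,-1],[0.0131,-0.0369,0,0,0,0,-1],[0.0131,-0.0369,0,0,0,0,-1],[0,0,0,0,0,0,-1],[0,0,0,0,0,0,-1]]]'; python3 -m jog '[[[0,0,0,0,0,0,-1]]]';  python3 aim.py b2 .047
```

```text
time_s: 9.57
tcp_pos: [0.516, -0.1536, 0.1358]
orientation: [0.992, 0.13, 0.002, 0.001]
ft_force: [-0.7, 0.5, -1.6]
opening: 0.222
time_s: 10.4
tcp_pos: [0.5392, 0.1606, 0.1316]
orientation: [0.991, 0.132, -0.002, 0.0]
ft_force: [-0.2, 0.0, -0.3]
opening: 0.22
time_s: 10.48
tcp_pos: [0.5396, 0.1585, 0.1322]
orientation: [0.991, 0.13, -0.001, 0.0]
ft_force: [-0.4, 0.5, -1.1]
opening: 0.22
b2 t 10.48 tcp [0.5396 0.1585 0.1322] yaw 14.96 turn [ 0.03  0.18 -0.04] shift now [ 0.0002 -0.0009  0.0852] shift after turn [-0.     -0.0009  0.0852] F [-0.4  0.5 -1.1] op 0.22
```

```bash
python3 -m jog '[[[0,-0.0007,0.02,0,0,0,-1],[0,0,0.025,0,0,0,-1],[0,0,0.022,0,0,0,-1],[0,0,0.012,0,0,0,-1],[0,0,0.003,0,0,0,-1],[0,0,0.0015,0,0,0,-1],[0,0,0.001,0,0,0,-1],[0,0,0,0,0,0,-1],[0,0,0,0,0,0,-1],[0,0,0,0,0,0,-1]]]'; python3 aim.py b2 .047
```

```text
time_s: 11.32
tcp_pos: [0.5409, 0.1597, 0.0508]
orientation: [0.992, 0.13, 0.001, -0.0]
ft_force: [-0.4, 0.4, 0.1]
opening: 0.219
b2 t 11.32 tcp [0.5409 0.1597 0.0508] yaw 14.93 turn [ 0.   -0.11 -0.07] shift now [-0.0015  0.      0.0038] shift after turn [-0.0015  0.      0.0038] F [-0.4  0.4  0.1] op 0.219
```

```bash
python3 -m jog '[[[-0.001,0,0.0015,0,0,0,-1],[0,0,0.001,0,0,0,-1],[0,0,0.0007,0,0,0,-1],[0,0,0,0,0,0,-1],[0,0,0,0,0,0,-1]]]'; python3 aim.py b2 .047
```

```text
time_s: 11.73
tcp_pos: [0.5393, 0.1594, 0.047]
orientation: [0.992, 0.13, 0.0, -0.0]
ft_force: [-2.4, -0.7, 4.7]
opening: 0.22
b2 t 11.73 tcp [0.5393 0.1594 0.047 ] yaw 14.93 turn [-0.   -0.03 -0.07] shift now [ 0.      0.0001 -0.    ] shift after turn [ 0.      0.0001 -0.    ] F [-2.4 -0.7  4.7] op 0.22
```

```bash
python3 -m jog '[[[0,0,0,0,0,0,1],[0,0,0,0,0,0,1],[0,0,0,0,0,0,1],[0,0,0,0,0,0,1],[0,0,-0.02,0,0,0,1],[0,0,-0.04,0,0,0,1],[0,0,-0.04,0,0,0,1],[0,0,0,0,0,0,1]]]'; python3 -m jog '[[[-0.0106,0.0369,0,0,0,0,1],[-0.0106,0.0369,0,0,0,0,1],[-0.0106,0.0369,0,0,0,0,1],[-0.0106,0.0369,0,0,0,0,1],[-0.0106,0.0369,0,0,0,0,1],[-0.0106,0.0369,0,0,0,0,1],[-0.0106,0.0369,0,0,0,0,1],[-0.0106,0.0369,0,0,0,0,1],[-0.0106,0.0369,0,0,0,0,1],[-0.0106,0.0369,0,0,0,0,1]]]'; python3 -m jog '[[[0,0,0,0,0,0,1],[0,0,0,0,0,0,1],[0,0,0,0,0,0,1]]]'; python3 aim.py star .048
```

```text
time_s: 12.4
tcp_pos: [0.5424, 0.1601, 0.1558]
orientation: [0.992, 0.13, 0.007, -0.001]
ft_force: [0.5, 0.0, 2.3]
opening: 0.785
time_s: 13.23
tcp_pos: [0.5315, -0.2265, 0.1461]
orientation: [0.992, 0.13, 0.0, 0.0]
ft_force: [0.8, -0.2, -0.0]
opening: 1.001
time_s: 13.48
tcp_pos: [0.5318, -0.2242, 0.1459]
orientation: [0.992, 0.13, -0.0, -0.0]
ft_force: [-0.4, 0.6, 0.4]
opening: 1.0
star t 13.48 tcp [ 0.5318 -0.2242  0.1459] yaw 14.9 turn [-0.05  0.01 -0.1 ] shift now [0.0005 0.0004 0.0979] shift after turn [0.0005 0.0003 0.0979] F [-0.4  0.6  0.4] op 1.0
```

```bash
python3 -m jog '[[[0.0005,0.0003,0.025,0,0,0,1],[0,0,0.025,0,0,0,1],[0,0,0.025,0,0,0,1],[0,0,0.015,0,0,0,1],[0,0,0.0075,0,0,0,1],[0,0,0,0,0,0,1],[0,0,0,0,0,0,1]]]'; python3 aim.py star .048;  python3 -m jog '[[[0,0,0,0,0,0,-1],[0,0,0,0,0,0,-1],[0,0,0,0,0,0,-1],[0,0,0,0,0,0,-1],[0,0,0,0,0,0,-1],[0,0,0,0,0,0,-1],[0,0,0,0,0,0,-1],[0,0,0,0,0,0,-1],[0,0,0,0,0,0,-1],[0,0,0,0,0,0,-1]]]'; python3 -m jog '[[[0,0,0,0,0,0,-1],[0,0,0,0,0,0,-1],[0,0,0,0,0,0,-1]]]'; python3 aim.py b3 .048
```

```text
time_s: 14.07
tcp_pos: [0.5329, -0.2238, 0.0495]
orientation: [0.991, 0.131, 0.0, 0.0]
ft_force: [0.6, -0.8, 1.0]
opening: 1.0
star t 14.07 tcp [ 0.5329 -0.2238  0.0495] yaw 15.01 turn [ 0.01 -0.03  0.01] shift now [-0.0006  0.0005  0.0015] shift after turn [-0.0006  0.0005  0.0015] F [ 0.6 -0.8  1. ] op 1.0
time_s: 14.9
tcp_pos: [0.5324, -0.2247, 0.0488]
orientation: [0.992, 0.13, -0.0, -0.0]
ft_force: [-0.4, -0.2, 1.0]
opening: 0.282
time_s: 15.15
tcp_pos: [0.5324, -0.2247, 0.0488]
orientation: [0.992, 0.13, -0.0, -0.0]
ft_force: [-0.4, 0.6, -0.5]
opening: 0.216
b3 t 15.15 tcp [ 0.5324 -0.2247  0.0488] yaw 14.93 turn [-0.    0.   -0.07] shift now [ 0.1037 -0.4443  0.0008] shift after turn [ 0.1043 -0.4441  0.0008] F [-0.4  0.6 -0.5] op 0.216
```

```bash
python3 -m jog '[[[0,0,-0.01,0,0,0,-1],[0,0,-0.025,0,0,0,-1],[0,0,-0.03,0,0,0,-1],[0,0,-0.02,0,0,0,-1],[0.0087,-0.037,0,0,0,0,-1],[0.0087,-0.037,0,0,0,0,-1],[0.0087,-0.037,0,0,0,0,-1],[0.0087,-0.037,0,0,0,0,-1],[0.0087,-0.037,0,0,0,0,-1],[0.0087,-0.037,0,0,0,0,-1]]]'; python3 -m jog '[[[0.0087,-0.037,0,0,0,0,-1],[0.0087,-0.037,0,0,0,0,-1],[0.0087,-0.037,0,0,0,0,-1],[0.0087,-0.037,0,0,0,0,-1],[0.0087,-0.037,0,0,0,0,-1],[0.0087,-0.037,0,0,0,0,-1],[0,0,0,0,0,0,-1],[0,0,0,0,0,0,-1],[0,0,0,0,0,0,-1]]]';  python3 aim.py b3 .047
```

```text
time_s: 15.98
tcp_pos: [0.5254, 0.0049, 0.1349]
orientation: [0.992, 0.13, 0.001, 0.0]
ft_force: [0.6, 1.2, -0.4]
opening: 0.22
time_s: 16.73
tcp_pos: [0.519, 0.231, 0.1342]
orientation: [0.991, 0.13, 0.0, 0.0]
ft_force: [-0.2, -0.7, -0.4]
opening: 0.22
b3 t 16.73 tcp [0.519  0.231  0.1342] yaw 14.96 turn [ 0.03 -0.   -0.04] shift now [-0.0006 -0.0006  0.0872] shift after turn [-0.0006 -0.0005  0.0872] F [-0.2 -0.7 -0.4] op 0.22
```

```bash
python3 -m jog '[[[-0.0006,-0.0005,0.02,0,0,0,-1],[0,0,0.025,0,0,0,-1],[0,0,0.022,0,0,0,-1],[0,0,0.012,0,0,0,-1],[0,0,0.003,0,0,0,-1],[0,0,0.0015,0,0,0,-1],[0,0,0.001,0,0,0,-1],[0,0,0,0,0,0,-1],[0,0,0,0,0,0,-1],[0,0,0,0,0,0,-1]]]'; python3 aim.py b3 .047
```

```text
time_s: 17.57
tcp_pos: [0.5189, 0.2318, 0.0506]
orientation: [0.992, 0.13, 0.001, -0.0]
ft_force: [0.3, -1.1, -0.9]
opening: 0.223
b3 t 17.57 tcp [0.5189 0.2318 0.0506] yaw 14.93 turn [-0.01 -0.11 -0.07] shift now [-0.0008  0.0003  0.0036] shift after turn [-0.0008  0.0003  0.0036] F [ 0.3 -1.1 -0.9] op 0.223
```

```bash
python3 -m jog '[[[-0.0003,0,0.0015,0,0,0,-1],[0,0,0.001,0,0,0,-1],[0,0,0.0007,0,0,0,-1],[0,0,0,0,0,0,-1],[0,0,0,0,0,0,-1]]]'; python3 aim.py b3 .047; python3 -m jog '[[[0,0,0,0,0,0,1],[0,0,0,0,0,0,1],[0,0,0,0,0,0,1],[0,0,0,0,0,0,1],[0,0,-0.02,0,0,0,1],[0,0,-0.04,0,0,0,1],[0,0,-0.04,0,0,0,1],[0,0,0,0,0,0,1]]]'; python3 -m jog '[[[-0.0077,0.0369,0,0,0,0,1],[-0.0077,0.0369,0,0,0,0,1],[-0.0077,0.0369,0,0,0,0,1],[-0.0077,0.0369,0,0,0,0,1],[-0.0077,0.0369,0,0,0,0,1],[-0.0077,0.0369,0,0,0,0,1],[-0.0077,0.0369,0,0,0,0,1],[-0.0077,0.0369,0,0,0,0,1],[-0.0077,0.0369,0,0,0,0,1],[-0.0077,0.0369,0,0,0,0,1]]]'; python3 -m jog '[[[-0.0077,0.0369,0,0,0,0,1],[-0.0077,0.0369,0,0,0,0,1],[-0.0077,0.0369,0,0,0,0,1],[-0.0077,0.0369,0,0,0,0,1],[0,0,0,0,0,0,1],[0,0,0,0,0,0,1],[0,0,0,0,0,0,1]]]'; python3 aim.py tree .048
```

```text
time_s: 17.98
tcp_pos: [0.5181, 0.2316, 0.0467]
orientation: [0.992, 0.13, 0.0, -0.0]
ft_force: [-2.6, -0.0, 4.1]
opening: 0.22
b3 t 17.98 tcp [0.5181 0.2316 0.0467] yaw 14.93 turn [-0.   -0.03 -0.07] shift now [ 0.0001  0.0003 -0.0003] shift after turn [ 0.0001  0.0003 -0.0003] F [-2.6 -0.   4.1] op 0.22
time_s: 18.65
tcp_pos: [0.521, 0.2326, 0.1557]
orientation: [0.992, 0.13, 0.007, -0.002]
ft_force: [0.9, 1.5, 1.6]
opening: 0.788
time_s: 19.48
tcp_pos: [0.5384, -0.1468, 0.146]
orientation: [0.992, 0.13, 0.0, 0.0]
ft_force: [-0.2, -0.2, 0.3]
opening: 1.0
time_s: 20.07
tcp_pos: [0.5468, -0.2952, 0.1456]
orientation: [0.992, 0.13, -0.0, -0.0]
ft_force: [0.3, 0.6, -0.4]
opening: 0.998
tree t 20.07 tcp [ 0.5468 -0.2952  0.1456] yaw 14.9 turn [-0.06  0.01 -0.1 ] shift now [0.0005 0.0012 0.0976] shift after turn [0.0005 0.0011 0.0976] F [ 0.3  0.6 -0.4] op 0.998
```

```bash
python3 -m jog '[[[0.0005,0.0011,0.025,0,0,0,1],[0,0,0.025,0,0,0,1],[0,0,0.025,0,0,0,1],[0,0,0.015,0,0,0,1],[0,0,0.0075,0,0,0,1],[0,0,0,0,0,0,1],[0,0,0,0,0,0,1]]]'; python3 aim.py tree .048;  python3 -m jog '[[[0,0,0,0,0,0,-1],[0,0,0,0,0,0,-1],[0,0,0,0,0,0,-1],[0,0,0,0,0,0,-1],[0,0,0,0,0,0,-1],[0,0,0,0,0,0,-1],[0,0,0,0,0,0,-1],[0,0,0,0,0,0,-1],[0,0,0,0,0,0,-1],[0,0,0,0,0,0,-1]]]'; python3 -m jog '[[[0,0,0,0,0,0,-1],[0,0,0,0,0,0,-1],[0,0,0,0,0,0,-1]]]'; python3 aim.py b4 .048
```

```text
time_s: 20.65
tcp_pos: [0.5481, -0.2956, 0.0494]
orientation: [0.991, 0.13, 0.0, 0.0]
ft_force: [0.1, -0.9, 0.4]
opening: 0.998
tree t 20.65 tcp [ 0.5481 -0.2956  0.0494] yaw 15.0 turn [ 0.02 -0.03 -0.  ] shift now [-0.0007  0.0004  0.0014] shift after turn [-0.0007  0.0004  0.0014] F [ 0.1 -0.9  0.4] op 0.998
time_s: 21.48
tcp_pos: [0.5476, -0.2964, 0.0486]
orientation: [0.992, 0.13, -0.0, -0.0]
ft_force: [-0.2, -0.2, 0.2]
opening: 0.28
time_s: 21.73
tcp_pos: [0.5476, -0.2964, 0.0486]
orientation: [0.992, 0.13, -0.0, -0.0]
ft_force: [0.2, 1.0, -0.6]
opening: 0.22
b4 t 21.73 tcp [ 0.5476 -0.2964  0.0486] yaw 14.92 turn [-0.    0.01 -0.08] shift now [ 0.1057 -0.5925  0.0006] shift after turn [ 0.1065 -0.5923  0.0006] F [ 0.2  1.  -0.6] op 0.22
```

```bash
python3 -m jog '[[[0,0,-0.01,0,0,0,-1],[0,0,-0.025,0,0,0,-1],[0,0,-0.03,0,0,0,-1],[0,0,-0.02,0,0,0,-1],[0.0066,-0.037,0,0,0,0,-1],[0.0066,-0.037,0,0,0,0,-1],[0.0066,-0.037,0,0,0,0,-1],[0.0066,-0.037,0,0,0,0,-1],[0.0066,-0.037,0,0,0,0,-1],[0.0066,-0.037,0,0,0,0,-1]]]'; python3 -m jog '[[[0.0066,-0.037,0,0,0,0,-1],[0.0066,-0.037,0,0,0,0,-1],[0.0066,-0.037,0,0,0,0,-1],[0.0066,-0.037,0,0,0,0,-1],[0.0066,-0.037,0,0,0,0,-1],[0.0066,-0.037,0,0,0,0,-1],[0.0066,-0.037,0,0,0,0,-1],[0.0066,-0.037,0,0,0,0,-1],[0.0066,-0.037,0,0,0,0,-1],[0.0066,-0.037,0,0,0,0,-1]]]'; python3 -m jog '[[[0,0,0,0,0,0,-1],[0,0,0,0,0,0,-1],[0,0,0,0,0,0,-1]]]';  python3 aim.py b4 .047
```

```text
time_s: 22.57
tcp_pos: [0.5283, -0.0701, 0.1346]
orientation: [0.992, 0.13, 0.0, 0.0]
ft_force: [0.0, 1.0, 0.2]
opening: 0.216
time_s: 23.4
tcp_pos: [0.4967, 0.3048, 0.1346]
orientation: [0.992, 0.13, 0.0, -0.0]
ft_force: [0.6, 0.1, -1.7]
opening: 0.221
time_s: 23.65
tcp_pos: [0.4972, 0.3026, 0.134]
orientation: [0.991, 0.13, 0.0, 0.0]
ft_force: [-0.7, -0.3, -1.2]
opening: 0.222
b4 t 23.65 tcp [0.4972 0.3026 0.134 ] yaw 14.96 turn [ 0.03 -0.   -0.04] shift now [ 0.0001 -0.0008  0.087 ] shift after turn [ 0.0001 -0.0007  0.087 ] F [-0.7 -0.3 -1.2] op 0.222
```

```bash
python3 -m jog '[[[0,-0.0005,0.02,0,0,0,-1],[0,0,0.025,0,0,0,-1],[0,0,0.022,0,0,0,-1],[0,0,0.012,0,0,0,-1],[0,0,0.003,0,0,0,-1],[0,0,0.0015,0,0,0,-1],[0,0,0.001,0,0,0,-1],[0,0,0,0,0,0,-1],[0,0,0,0,0,0,-1],[0,0,0,0,0,0,-1]]]'; python3 aim.py b4 .047; python3 -m jog '[[[-0.0005,0,0.0015,0,0,0,-1],[0,0,0.001,0,0,0,-1],[0,0,0.0007,0,0,0,-1],[0,0,0,0,0,0,-1],[0,0,0,0,0,0,-1]]]'; python3 aim.py b4 .047
```

```text
time_s: 24.48
tcp_pos: [0.4985, 0.304, 0.0543]
orientation: [0.992, 0.129, 0.003, -0.002]
ft_force: [-5.1, 3.7, 14.4]
opening: 0.223
b4 t 24.48 tcp [0.4985 0.304  0.0543] yaw 14.85 turn [-0.22 -0.34 -0.15] shift now [-0.0016  0.0003  0.0073] shift after turn [-0.0016  0.0003  0.0073] F [-5.1  3.7 14.4] op 0.223
time_s: 24.9
tcp_pos: [0.4986, 0.305, 0.0529]
orientation: [0.992, 0.129, 0.004, -0.003]
ft_force: [-6.3, 5.4, 20.5]
opening: 0.219
b4 t 24.9 tcp [0.4986 0.305  0.0529] yaw 14.87 turn [-0.32 -0.5  -0.13] shift now [-0.0019  0.0013  0.0059] shift after turn [-0.0019  0.0012  0.0059] F [-6.3  5.4 20.5] op 0.219
```

The contact is about 6 mm too early, so I raise the tool and look.

```bash
python3 -m jog '[[[0,0,-0.006,0,0,0,-1],[0,0,-0.006,0,0,0,-1],[0,0,-0.02,0,0,0,-1],[0,0,-0.02,0,0,0,-1],[0,0,0,0,0,0,-1],[0,0,0,0,0,0,-1]]]'; python3 aim.py b4 .047
python3 - <<'E'
from h import *
im,d=r.grab_frame("scene");cv2.imwrite("pics/s2.png",cv2.resize(im[90:290,340:540],None,fx=3,fy=3,interpolation=2))
E
```

```text
time_s: 25.4
tcp_pos: [0.4975, 0.3025, 0.0989]
orientation: [0.992, 0.129, 0.001, -0.0]
ft_force: [0.4, 0.4, -1.7]
opening: 0.222
b4 t 25.4 tcp [0.4975 0.3025 0.0989] yaw 14.84 turn [-0.01 -0.13 -0.16] shift now [-0.0003 -0.0009  0.0519] shift after turn [-0.0002 -0.0009  0.0519] F [ 0.4  0.4 -1.7] op 0.222
```

View pics/s2.png

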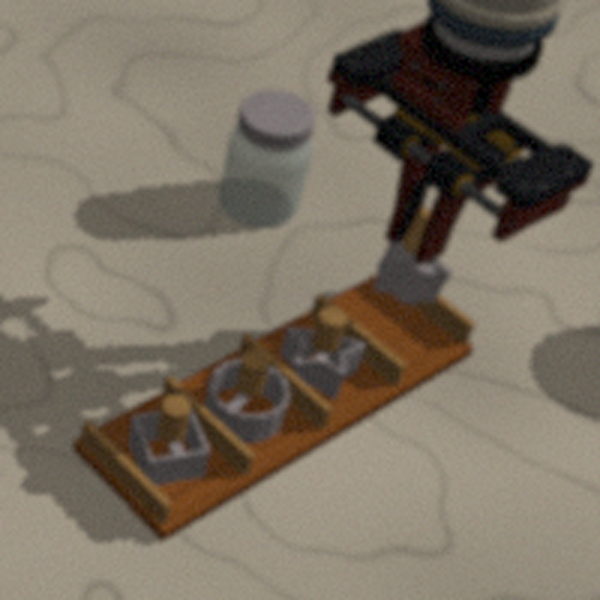

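The held tree is tilted in the fingers: its steel body is at (412,275) and the grip leans at (425,215). The other three stand well. I measure the tilt.

Run:
```python
from h import *
im,d=r.grab_frame("scene");W=cloud("scene",d)
y0,y1,x0,x1=140,200,450,510
cv2.imwrite("pics/s3.png",cv2.resize(im[y0:y1,x0:x1],None,fx=10,fy=10,interpolation=2))
hsv=cv2.cvtColor(im,cv2.COLOR_BGR2HSV)
P=W-np.r_[r.sense()["tcp_pos"][:2],0]
t=np.radians(14.9);X=P[...,0]*np.cos(t)+P[...,1]*np.sin(t);Y=-P[...,0]*np.sin(t)+P[...,1]*np.cos(t);Z=P[...,2]
m=(abs(X)<.045)&(abs(Y)<.05)&(Z>.045)&(Z<.1)&(hsv[...,1]<90)&(d>0)
print(m.sum())
for lo in np.arange(-.036,.04,.006):
    q=m&(Y>=lo)&(Y<lo+.006)
    if q.sum()>3: print(round(lo+.003,3),q.sum(),"Z",np.percentile(Z[q],[3,50,97]).round(4),"X",np.median(X[q]).round(4))
# wooden grip
g=(abs(X)<.02)&(abs(Y)<.04)&(Z>.06)&(Z<.15)&(hsv[...,0]>8)&(hsv[...,0]<28)&(hsv[...,1]>90)&(d>0)
print("grip",g.sum())
q=np.c_[Y[g],Z[g],X[g]];print(np.percentile(q,[5,50,95],axis=0).round(4)); A=np.polyfit(Z[g],Y[g],1);print("dY/dZ deg",np.degrees(np.arctan(A[0])))
```

```text
338
-0.033 26 Z [0.0769 0.0877 0.0976] X 0.0065
-0.027 49 Z [0.0739 0.0817 0.0987] X 0.0101
-0.021 80 Z [0.0735 0.0872 0.0994] X 0.0152
-0.015 43 Z [0.0721 0.0929 0.0991] X 0.0244
-0.009 40 Z [0.0702 0.0947 0.099 ] X 0.0185
-0.003 26 Z [0.0655 0.0778 0.0962] X 0.0243
0.003 36 Z [0.0669 0.0807 0.0925] X 0.0267
0.009 32 Z [0.0737 0.0873 0.0925] X 0.017
grip 131
[[-0.013   0.1    -0.0144]
 [-0.0051  0.1143 -0.0018]
 [ 0.0057  0.1449  0.018 ]]
dY/dZ deg -3.274641452363202
```

View pics/s3.png

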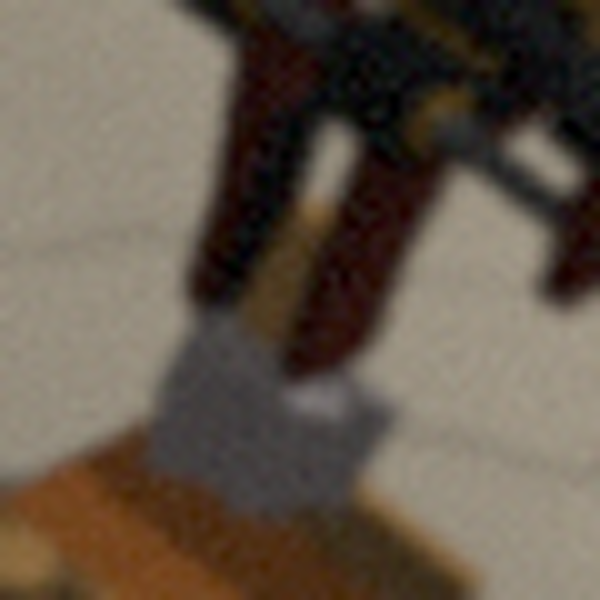

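```bash
python3 -m jog '[[[0,0,-0.02,0,0,0,-1],[0,0,-0.02,0,0,0,-1],[0,0,0,6,0,0,-1],[0,0,0,6,0,0,-1],[0,0,0,6,0,0,-1],[0,0,0,0,0,0,-1],[0,0,0,0,0,0,-1],[0,0,0,0,0,0,-1]]]'; python3 aim.py b4 .13
cat > tilt.py <<'E'
from h import *
import sys
im,d=r.grab_frame("scene");c=r.get_calibration("scene")
D=np.array([c["k1"],0,0,0.])
pr=lambda p:cv2.projectPoints(np.array(p,float),c["rvec"],c["tvec"],c["camera_matrix"],D)[0].reshape(-1,2)
s=r.sense()["tcp_pos"];t=np.radians(15);ex=np.r_[np.cos(t),np.sin(t),0];ey=np.r_[-np.sin(t),np.cos(t),0]
u=pr([s])[0];k=(u-30).astype(int)
big=cv2.resize(im[k[1]:k[1]+60,k[0]:k[0]+60],None,fx=10,fy=10,interpolation=2)
for v,col in((ex,(0,0,255)),(ey,(0,255,0)),(np.r_[0,0,1],(255,0,0))):
    a,b=((pr([s-[0,0,.055]+ex*.03+ey*.03,s-[0,0,.055]+ex*.03+ey*.03+v*.03])-k)*10).astype(int)
    cv2.arrowedLine(big,tuple(map(int,a)),tuple(map(int,b)),col,2)
cv2.imwrite(sys.argv[1],big);print(u)
E
python3 tilt.py pics/s4.png
```

```text
time_s: 26.17
tcp_pos: [0.4962, 0.3028, 0.1367]
orientation: [0.98, 0.128, -0.021, -0.154]
ft_force: [0.1, 0.2, -0.9]
opening: 0.221
b4 t 26.17 tcp [0.4962 0.3028 0.1367] yaw 14.89 turn [-17.88   0.1   -0.13] shift now [0.001  0.0018 0.0064] shift after turn [ 0.001  -0.0002  0.0067] F [ 0.1  0.2 -0.9] op 0.221
[482.40886155 157.17048062]
```

View pics/s4.png

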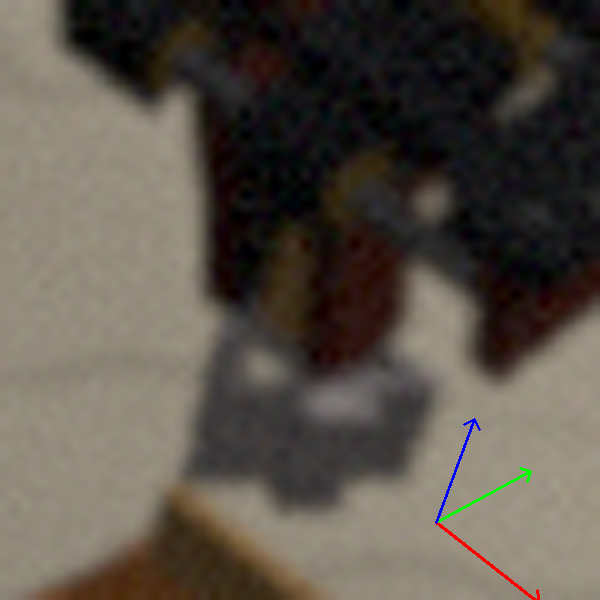

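```bash
cat > ext.py <<'E'
from h import *
from scipy.spatial.transform import Rotation as Ro
s=r.sense();R=Ro.from_quat(s["orientation"]).as_matrix()
T=[]
for n in("scene","top"):
    im,d=r.grab_frame(n);W=cloud(n,d);hsv=cv2.cvtColor(im,cv2.COLOR_BGR2HSV)
    Q=(W-s["tcp_pos"])@R      # tool frame: z beyond fingertips
    m=(d>0)&(np.linalg.norm(Q[...,:2],axis=-1)<.05)&(Q[...,2]>.001)&(Q[...,2]<.06)&(W[...,2]>.045)&(hsv[...,1]<90)
    k,l,st,_=cv2.connectedComponentsWithStats(m.astype(np.uint8));m=l==1+np.argmax(st[1:,4])
    p=Q[m];print(n,m.sum(),"min",np.percentile(p,2,axis=0).round(4),"max",np.percentile(p,98,axis=0).round(4));T.append(p)
p=T[0]
for ax in "xy":
  print(ax,[(a,(np.diff(np.percentile(Ro.from_euler(ax,a,degrees=True).apply(p)[:,2],[2,98]))[0]*1e3).round(1)) for a in range(-40,41,5)])
E
python3 ext.py
```

```text
scene 280 min [-0.0175 -0.0085  0.0013] max [0.0299 0.0351 0.0316]Traceback (most recent call last):
  File "ext.py", line 9, in <module>
    k,l,st,_=cv2.connectedComponentsWithStats(m.astype(np.uint8));m=l==1+np.argmax(st[1:,4])
                                                                         ~~~~~~~~~^^^^^^^^^^
    return _wrapfunc(a, 'argmax', axis=axis, out=out, **kwds)
    return bound(*args, **kwds)
ValueError: attempt to get argmax of an empty sequence
```

```bash
sed -i 's/("scene","top")/("scene",)/' ext.py; python3 ext.py
```

```text
scene 257 min [-0.0179 -0.0086  0.0013] max [0.0305 0.035  0.0329]
x [(-40, np.float64(45.0)), (-35, np.float64(44.1)), (-30, np.float64(42.7)), (-25, np.float64(41.0)), (-20, np.float64(38.8)), (-15, np.float64(36.4)), (-10, np.float64(34.5)), (-5, np.float64(32.9)), (0, np.float64(31.6)), (5, np.float64(30.1)), (10, np.float64(28.5)), (15, np.float64(27.1)), (20, np.float64(27.3)), (25, np.float64(29.7)), (30, np.float64(31.2)), (35, np.float64(33.9)), (40, np.float64(35.9))]
y [(-40, np.float64(34.3)), (-35, np.float64(34.3)), (-30, np.float64(34.1)), (-25, np.float64(32.5)), (-20, np.float64(30.9)), (-15, np.float64(29.9)), (-10, np.float64(28.8)), (-5, np.float64(29.0)), (0, np.float64(31.6)), (5, np.float64(33.9)), (10, np.float64(36.6)), (15, np.float64(39.5)), (20, np.float64(42.6)), (25, np.float64(45.4)), (30, np.float64(47.5)), (35, np.float64(49.4)), (40, np.float64(51.0))]
```

Two readings agree. In the tool frame the body hangs 13 mm off-axis, and the vertical extent is least at +17°. With the tool now turned +18° the cutter should be upright, so I lower it like this, with the TCP shifted 6 mm to the left.

```bash
python3 -m jog '[[[0.001,-0.0057,0.0019,0,0,0,-1],[0,0.0058,0.0178,0,0,0,-1],[0,0.0058,0.0178,0,0,0,-1],[0,0.0058,0.0178,0,0,0,-1],[0,0.0058,0.0178,0,0,0,-1],[0,0,0,0,0,0,-1],[0,0,0,0,0,0,-1],[0,0,0,0,0,0,-1]]]'; python3 aim.py b4 .048
```

```text
time_s: 27.03
tcp_pos: [0.4963, 0.3099, 0.0644]
orientation: [0.979, 0.129, -0.02, -0.155]
ft_force: [-0.2, -0.2, -0.8]
opening: 0.22
b4 t 27.03 tcp [0.4963 0.3099 0.0644] yaw 14.96 turn [-18.01  -0.09  -0.02] shift now [-0.001   0.0113  0.0135] shift after turn [-0.001   0.0066  0.0164] F [-0.2 -0.2 -0.8] op 0.22
```

```bash
python3 -m jog '[[[-0.0007,0.0016,0.0029,0,0,0,-1],[0,0.0009,0.0029,0,0,0,-1],[0,0.0009,0.0029,0,0,0,-1],[0,0.0009,0.0029,0,0,0,-1],[0,0,0,0,0,0,-1],[0,0,0,0,0,0,-1],[0,0,0,0,0,0,-1]]]'; python3 aim.py b4 .048; python3 -m jog '[[[0,0.0005,0.0014,0,0,0,-1],[0,0.0005,0.0014,0,0,0,-1],[0,0,0,0,0,0,-1],[0,0,0,0,0,0,-1]]]'; python3 aim.py b4 .048
```

```text
time_s: 27.62
tcp_pos: [0.4955, 0.3085, 0.0507]
orientation: [0.979, 0.128, -0.02, -0.155]
ft_force: [0.5, -0.2, -0.9]
opening: 0.22
b4 t 27.62 tcp [0.4955 0.3085 0.0507] yaw 14.92 turn [-1.8e+01 -1.0e-02 -8.0e-02] shift now [0.0002 0.006  0.0009] shift after turn [0.0002 0.0054 0.0027] F [ 0.5 -0.2 -0.9] op 0.22
time_s: 27.95
tcp_pos: [0.4954, 0.3084, 0.0475]
orientation: [0.979, 0.128, -0.02, -0.155]
ft_force: [-0.8, -0.1, -0.4]
opening: 0.223
b4 t 27.95 tcp [0.4954 0.3084 0.0475] yaw 14.92 turn [-18.     0.    -0.08] shift now [ 0.0003  0.0049 -0.0021] shift after turn [ 0.0003  0.0054 -0.0005] F [-0.8 -0.1 -0.4] op 0.223
```

Contact should come soon, so I lower 1 mm at a time.

```bash
python3 -m jog '[[[0,0.0003,0.001,0,0,0,-1],[0,0,0,0,0,0,-1],[0,0,0,0,0,0,-1],[0,0,0,0,0,0,-1]]]'; python3 -m jog '[[[0,0.0003,0.001,0,0,0,-1],[0,0,0,0,0,0,-1],[0,0,0,0,0,0,-1],[0,0,0,0,0,0,-1]]]'; python3 tilt.py pics/s5.png
```

```text
time_s: 28.28
tcp_pos: [0.4955, 0.3084, 0.0466]
orientation: [0.979, 0.128, -0.02, -0.155]
ft_force: [0.2, -0.4, -0.3]
opening: 0.225
time_s: 28.62
tcp_pos: [0.4955, 0.3085, 0.0456]
orientation: [0.979, 0.128, -0.02, -0.155]
ft_force: [0.6, -0.1, -0.1]
opening: 0.222
[473.79102488 187.77491392]
```

View pics/s5.png

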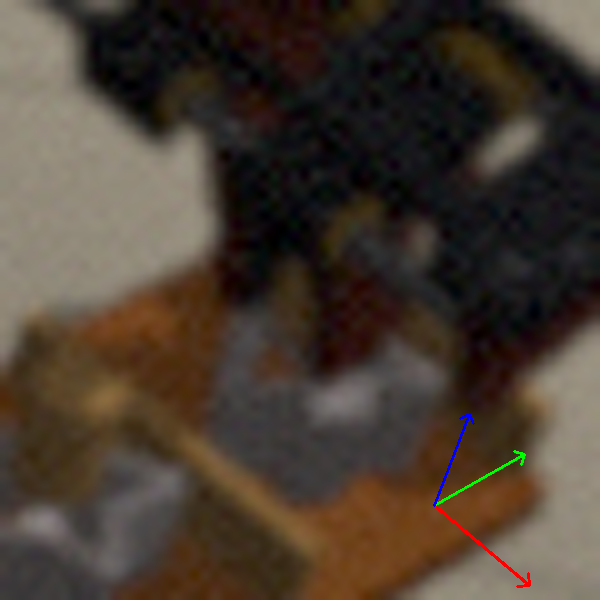

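```bash
python3 -m jog '[[[0,0.0003,0.001,0,0,0,-1],[0,0,0,0,0,0,-1],[0,0,0,0,0,0,-1],[0,0,0,0,0,0,-1]]]'; python3 -m jog '[[[0,0.0003,0.001,0,0,0,-1],[0,0,0,0,0,0,-1],[0,0,0,0,0,0,-1],[0,0,0,0,0,0,-1]]]'
```

```text
time_s: 29.0
tcp_pos: [0.4954, 0.3085, 0.0445]
orientation: [0.979, 0.128, -0.02, -0.155]
ft_force: [-0.6, 1.2, -0.6]
opening: 0.223
time_s: 29.33
tcp_pos: [0.4954, 0.3085, 0.0435]
orientation: [0.979, 0.128, -0.02, -0.155]
ft_force: [0.1, -0.8, -1.0]
opening: 0.223
```

```bash
python3 -m jog '[[[0,0.0003,0.001,0,0,0,-1],[0,0,0,0,0,0,-1],[0,0,0,0,0,0,-1],[0,0,0,0,0,0,-1]]]'; python3 -m jog '[[[0,0.0003,0.001,0,0,0,-1],[0,0,0,0,0,0,-1],[0,0,0,0,0,0,-1],[0,0,0,0,0,0,-1]]]'
python3 - <<'E'
from h import *
from scipy.spatial.transform import Rotation as Ro
im,d=r.grab_frame("scene");W=cloud("scene",d);hsv=cv2.cvtColor(im,cv2.COLOR_BGR2HSV)
P=W-[.4971,.3033,0];t=np.radians(16.35);X=P[...,0]*np.cos(t)+P[...,1]*np.sin(t);Y=-P[...,0]*np.sin(t)+P[...,1]*np.cos(t);Z=W[...,2]
m=(abs(X)<.04)&(abs(Y)<.034)&(Z>.008)&(Z<.05)&(hsv[...,1]<90)&(d>0)
print(m.sum(),"X",np.percentile(X[m],[2,98]).round(4),"Y",np.percentile(Y[m],[2,98]).round(4),"Z",np.percentile(Z[m],[2,98]).round(4))
for lo in np.arange(-.03,.03,.01):
    q=m&(Y>=lo)&(Y<lo+.01)
    if q.sum()>5: print(round(lo+.005,3),q.sum(),np.percentile(Z[q],[3,97]).round(4))
E
```

```text
time_s: 29.67
tcp_pos: [0.4956, 0.3086, 0.0428]
orientation: [0.979, 0.128, -0.02, -0.155]
ft_force: [-0.5, -1.0, 2.3]
opening: 0.225
time_s: 30.0
tcp_pos: [0.4957, 0.3086, 0.0427]
orientation: [0.979, 0.128, -0.02, -0.155]
ft_force: [-3.4, -1.9, 7.2]
opening: 0.223
270 X [-0.018   0.0294] Y [-0.023  0.02 ] Z [0.0109 0.0434]
-0.025 20 [0.0246 0.0408]
-0.015 90 [0.0142 0.042 ]
-0.005 62 [0.0142 0.0436]
0.005 32 [0.0135 0.0411]
0.015 60 [0.0111 0.0422]
0.025 6 [0.0085 0.017 ]
```

```bash
python3 -m jog '[[[0,0,0,0,0,0,1],[0,0,0,0,0,0,1],[0,0,0,0,0,0,1],[0,0,0,0,0,0,1],[0,0,0,0,0,0,1],[0,-0.0062,-0.019,0,0,0,1],[0,-0.0124,-0.038,0,0,0,1],[0,-0.0124,-0.038,0,0,0,1],[0,0,0,-6,0,0,1],[0,0,0,-6,0,0,1]]]'; python3 -m jog '[[[0,0,0,-6,0,0,1],[-0.04,0,-0.02,0,0,0,1],[-0.04,0.04,0,0,0,0,1],[-0.04,0.04,0,0,0,0,1],[0,0.04,0,0,0,0,1],[0,0.04,0,0,0,0,1],[0,0.04,0,0,0,0,1],[0,0.04,0,0,0,0,1],[0,0.04,0,0,0,0,1],[0,0.04,0,0,0,0,1]]]'
python3 - <<'E'
from h import *
B=[(.5605,.0873),(.5394,.1593),(.5182,.2313),(.4971,.3033)]
for n in("top","scene"):
    im,d=r.grab_frame(n);W=cloud(n,d);z=W[...,2]
    for b in B:
        D=np.hypot(W[...,0]-b[0],W[...,1]-b[1])
        m=(D<.032)&(z>.055)&(z<.09)&(d>0)
        print(n,b,m.sum(),(W[m].mean(0)-[*b,0]).round(4) if m.any() else None, np.percentile(z[m],95).round(4) if m.any() else None)
    c=im[195:355,130:410] if n=="top" else im[130:310,160:520]
    f=2.8 if n=="top" else 2.2
    cv2.imwrite(f"pics/end_{n}.png",cv2.resize(c,None,fx=f,fy=f,interpolation=2))
E
```

```text
time_s: 30.88
tcp_pos: [0.4979, 0.3078, 0.1457]
orientation: [0.99, 0.128, -0.003, -0.051]
ft_force: [-0.8, -0.2, -1.1]
opening: 0.937
time_s: 31.72
tcp_pos: [0.4796, -0.0068, 0.1601]
orientation: [0.992, 0.13, 0.0, -0.0]
ft_force: [0.9, 0.1, 0.2]
opening: 0.998
top (0.5605, 0.0873) 0 None None
top (0.5394, 0.1593) 60 [ 0.0004 -0.0001  0.0682] 0.0717
top (0.5182, 0.2313) 74 [ 0.0001 -0.0023  0.0669] 0.0712
top (0.4971, 0.3033) 76 [-0.0021  0.0027  0.0671] 0.0712
scene (0.5605, 0.0873) 96 [0.0036 0.0001 0.0651] 0.0702
scene (0.5394, 0.1593) 92 [ 0.0035 -0.0012  0.0652] 0.0706
scene (0.5182, 0.2313) 84 [ 0.0031 -0.0018  0.0648] 0.0709
scene (0.4971, 0.3033) 88 [0.0006 0.0033 0.065 ] 0.0709
```

View pics/end_top.png

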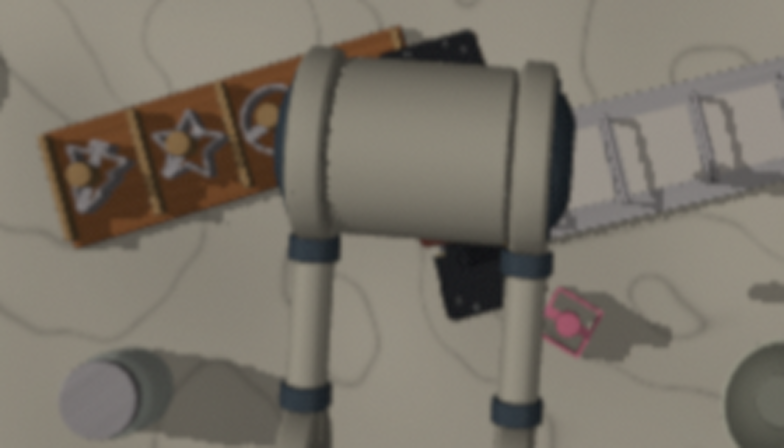

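View pics/end_scene.png

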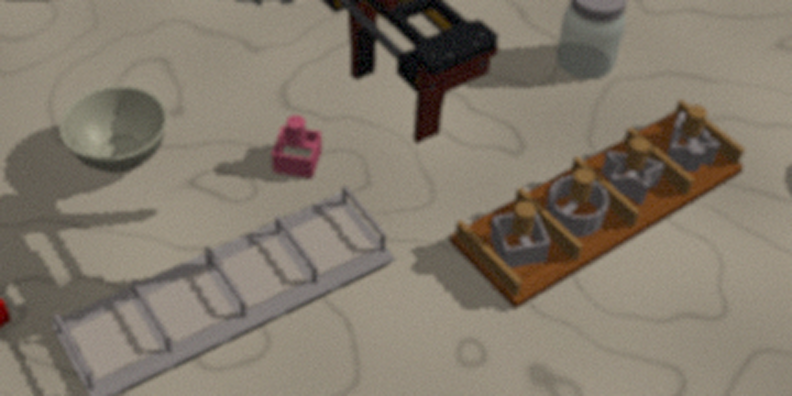

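All four stand in their bays in reverse order. The tree's grip looks a little offset (end_top 78,175), so I check that its rim is level against the others.

Run:
```python
from h import *
B=dict(square=(.5605,.0873),round=(.5394,.1593),star=(.5182,.2313),tree=(.4971,.3033));t=np.radians(16.35)
A={k:[] for k in B}
for i in range(6):
  for n in("top","scene"):
    im,d=r.grab_frame(n);W=cloud(n,d);z=W[...,2];hsv=cv2.cvtColor(im,cv2.COLOR_BGR2HSV)
    for k,b in B.items():
        p=W-[*b,0];X=p[...,0]*np.cos(t)+p[...,1]*np.sin(t);Y=-p[...,0]*np.sin(t)+p[...,1]*np.cos(t)
        m=(abs(X)<.04)&(abs(Y)<.033)&(z>.034)&(z<.047)&(d>0)&(hsv[...,1]<70)
        A[k].append(np.c_[X[m],Y[m],z[m]])
for k,v in A.items():
    q=np.vstack(v);M=np.c_[q[:,:2],np.ones(len(q))];s,*_=np.linalg.lstsq(M,q[:,2],rcond=None)
    print(k,len(q),"tilt deg",np.degrees(np.arctan(s[:2])).round(1),"z0",s[2].round(4),"ctr",((np.percentile(q[:,:2],1,axis=0)+np.percentile(q[:,:2],99,axis=0))/2).round(4),"ext",np.ptp(q[:,:2],axis=0).round(3))
```

```text
square 857 tilt deg [ 0.3 -0.2] z0 0.038 ctr [ 0.0015 -0.    ] ext [0.055 0.055]
round 1361 tilt deg [-0.1  0.6] z0 0.0382 ctr [0.0013 0.0004] ext [0.058 0.059]
star 1565 tilt deg [-0.1  0.2] z0 0.0381 ctr [ 0.0005 -0.0034] ext [0.057 0.056]
tree 1765 tilt deg [-0.4 -0.2] z0 0.0385 ctr [ 0.0013 -0.0016] ext [0.058 0.05 ]
```

```bash
python3 -c "
from plant import r
print(r.sense()['time_s'],r.close_job())"
```

```text
the job is handed in; nothing more can be done
32.4167 None
```

All four cutters are on the storage rack in reverse order, one per bay: from left to right, tree, star, round, square. I handed the job in at 32.4 s.

- **Last checks:** rims are level to within 0.6° and grip tops are at 70–72 mm, as expected for cutters standing on the bed. Each cutter is within about 4 mm of its bay centre. The arm was clear of everything. The top view of the square was blocked by the arm, so its position comes mainly from the scene camera.
- **What went wrong:** the tree swung about 18° in the fingers on its long carry. It touched the bed early, with about 20 N at the wrist on my first try. I lifted it, turned the tool 18° so the cutter stood upright, and set it down again.
- **Disagreement left:** the tree's grip reads about 3 mm left of the bay centre, while its rim reads about 2 mm right. Both are well within the bay.
- **Left alone:** I never reached for the rolling pin, jar, bowl or the pink and red look-alikes. The rolling pin and the red one were not in full view in the final pictures.

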